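Slide the large cover plate out over the bench edge

ROBOT

A 6-joint arm with a two-finger parallel gripper is mounted at the origin on a cart in front of the work surface, level with it; the furniture and walls round the work are solid. World frame = base frame: x ahead of the robot, y to its left, z up, the work surface at z = 0. Lengths are in m, angles in rad, forces in N, time in s.
With the tool pointing down it reaches from about 0.35 to 0.975 m from the base axis. Payload 7.1 kg.
Tool frame: the origin (TCP) lies midway between the tips of the shut fingers; the grasp point (between the pads) lies 19 mm behind it; z points along the fingers, x is the direction in which the jaws open and shut, and the axes are right-handed (so a half turn about z gives the same grasp; the last joint's range is limited). The gripper opens to 88 mm and grips with 3 to 60 N. Pads are 20 mm wide; open, the fingers measure 115 mm over their backs; the gripper's body (75 mm by 178 mm) begins 61 mm behind the grasp point.
Start: joints at [1.097, 0.423, 1.63, -0, 1.089, -0.019], TCP at [0.275, 0.561, 0.223] pointing down, gripper open.
Joint ranges: [-3, 3], [-0.9, 2.11], [0.09, 2.58], [-1.31, 4.45], [0.11, 2.69], [-2.54, 2.54]. Speed limits (rad/s): [2.39, 2.39, 3.01, 3.14, 3.14, 3.14].

INTERFACE

Orientations are given as a unit quaternion [w, x, y, z].
In Python, from station import move_pose, movel, movej, command_gripper, wait, inverse_kinematics, read_camera, camera_info, MotionError, job_done, get_time, get_joint_pos, get_qvel, get_effort, get_tcp_pos, get_ee_rot, get_ft_force, get_ft_torque, get_grip_width gives the robot as it stands. Calls block until the motion is done:
- move_pose(position, orientation): joint-space move of the TCP to a pose.
- movel(position, frame=None, v=0.15, until_force=None): straight line of the TCP; frame=None keeps the orientation; v is the mean speed in m/s. With until_force (N) it stops when the force on the tool has changed by that much, and returns True; else False.
- movej(angles): joint-space move.
- command_gripper(opening): opening from 0.0 (shut) to 1.0 (fully open); the grip force is fixed at half the most; returns when the fingers have stopped.
- wait(seconds).
- inverse_kinematics(position, orientation): joint angles nearest the present ones, or None.
- read_camera(name): name is "side" or "top"; returns the picture (400x640x3 uint8, red, green, blue); there is no depth.
- camera_info(name): a dict with "intrinsics" (3x3 intrinsics, pixels), "T" (4x4, takes a point from camera to world coordinates). Camera axes: x right, y up, looking along -z (the intrinsics and any distortion apply to the point x, -y, -z); pixel columns grow to the right and rows downward; lengths in m; the calibration is good to about 2 mm. A picture is of the moment at which its call begins. camera_info takes no time and is no camera call.
A pose or a line that the arm cannot do raises MotionError and nothing moves.
- job_done(): hands the job in, once; it reports no verdict.
Readings, each from a call of its own:
- get_time(): time.
- get_joint_pos(): joint angles.
- get_qvel(): joint speeds.
- get_effort(): joint torques, N m.
- get_tcp_pos(): TCP position.
- get_ee_rot(): TCP orientation.
- get_ft_force(): force on the tool from outside, world axes, zero at the start.
- get_ft_torque(): the same for the moment, N m.
- get_grip_width(): opening from 0.0 (shut) to 1.0 (fully open).
Only numpy, scipy, OpenCV 4.12 (cv2) and the standard library are available. Lean on these libraries where they do the work, as an engineer would, in place of code of your own. Each camera call takes 0.05 s, during which the arm holds its last target. There are 200 camera calls.

TASK

Slide the larger of the two flat aluminium cover plates to the right-hand edge of the bench until about a third of its length sticks out over the edge, so that the next person can pick it up by that end. Keep it lying flat on the bench all the way, and leave it with its long sides square to the edge. Leave the smaller plate and the spanner where they are.

Things in the scene. Friction and masses are not known exactly. Their poses are not given: they have to be found in the camera images.
- large_plate_center (a point): Centre (3 mm above the bench) of the larger loose aluminium plate, flat: 100 mm along its own x, 130 mm along its own y, 6 mm thick (z), about 0.2 kg. Its long axis (own y) starts within 17 degrees of world y; the way to the right-hand edge is clear. It slides when pushed at its edge.
- small_plate_center (a point): Centre (half-way up) of the smaller loose aluminium plate, to be left alone: 60 mm along its own x, 80 mm along its own y, 6 mm thick, about 0.08 kg, lying about 130 mm from the centre of the larger one, on one side of its way (nearer to or farther from the robot).
- spanner_center (a point): Centre of a loose open-ended spanner, to be left alone: 117 mm long along its own y, 23 mm wide, 5 mm thick, lying about 130 mm from the centre of the larger plate, on the other side of its way.
- bench_edge (a point): Fixed point on the right-hand (-y) edge of the bench top, at bench-top height. The edge is straight and runs along world x through this point, past both plates. This point's axes are the world's: x along the edge away from the robot, y inward over the bench, z up. Past the edge there is nothing down to the floor.
Things that resemble listed ones, but are neither listed nor needed, are in the scene too. What is shaped like the part that bears large_plate_center but blue or green is not meant.

How it is judged:
At the end, for the whole second after the job is handed in: The larger plate lies flat and still on the bench with 28 to 58 mm of its 130 mm length beyond the right-hand edge (its centre 7 to 37 mm inside the edge), its long axis within 12 degrees of square to the edge; the smaller plate and the spanner are within 20 mm of where they were (y of large_plate_center in the frame of bench_edge between 0.007 and 0.037 m and angle between the y axis of large_plate_center and the y axis of bench_edge, either way round below 0.22 rad and angle between large_plate_center's own z axis and vertical below 0.05 rad and height (world z) of large_plate_center between -0.002 and 0.008 m and linear speed of large_plate below 0.01 m/s and distance of each of small_plate_center, spanner_center from where it was at the start of the episode below 0.02 m); the robot touches nothing.
It fails at once if the larger plate is lifted off the bench or tipped up (height (world z) of large_plate_center above 0.02 m or angle between large_plate_center's own z axis and vertical above 0.2 rad).
It fails at once if the smaller plate is shifted by more than 20 mm (distance of small_plate_center from where it was at the start of the episode above 0.02 m).
It fails at once if the spanner is shifted by more than 20 mm (distance of spanner_center from where it was at the start of the episode above 0.02 m).
It also fails if it takes over 38 s, if anything falls off the work surface, if the arm or the gripper's body presses on something with over 40 N, if the wrist force passes 120 N, or if a joint passes its speed limit or range.

## Working session

There is one attempt and no reset: what is moved stays moved. The work goes in short steps, each a Python script; the robot and the scene stay as the last script left them, time stands still between calls to the robot, and variables do not carry over. Pictures are saved under pics/ and viewed, about 8 in all and at most 12, crops included, and the job is handed in when it is done.

```bash
mkdir -p pics; ls; python3 - <<'E'
from station import *
import cv2
for n in ("top","side"):
    cv2.imwrite(f"pics/{n}0.png",read_camera(n)[:,:,::-1]); c=camera_info(n); print(n,c)
print(get_time(),get_ee_rot())
E
```

```text
pics
top {'intrinsics': array([[501.97023343,   0.        , 316.89512959],
       [  0.        , 501.97023343, 207.4922656 ],
       [  0.        ,   0.        ,   1.        ]]), 'T': array([[-0.01975273,  0.9795873 , -0.20004637,  0.35167314],
       [-0.9998026 , -0.01892407,  0.0060539 ,  0.05789343],
       [ 0.00214463,  0.20012646,  0.97976773,  1.14428731],
       [ 0.        ,  0.        ,  0.        ,  1.        ]])}
side {'intrinsics': array([[465.68632365,   0.        , 308.96399291],
       [  0.        , 465.68632365, 194.85393268],
       [  0.        ,   0.        ,   1.        ]]), 'T': array([[-0.96189481,  0.12237495, -0.2445051 ,  0.30193463],
       [-0.27287122, -0.48627053,  0.83010979,  1.0196517 ],
       [-0.01731098,  0.86519671,  0.5011337 ,  0.58915209],
       [ 0.        ,  0.        ,  0.        ,  1.        ]])}
0.1 [ 3.38488608e-04  8.48298927e-01  5.29517221e-01 -5.73505308e-04]
```

View pics/top0.png

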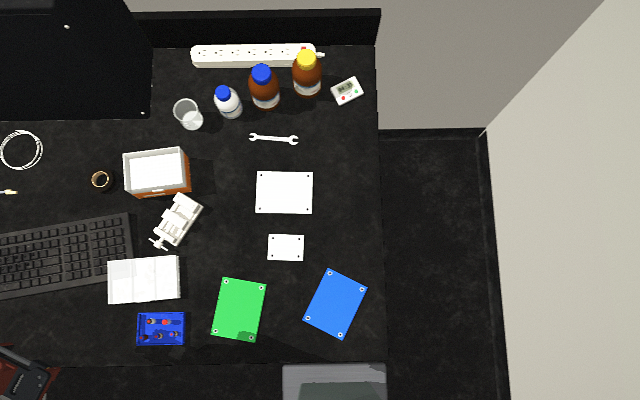

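View pics/side0.png

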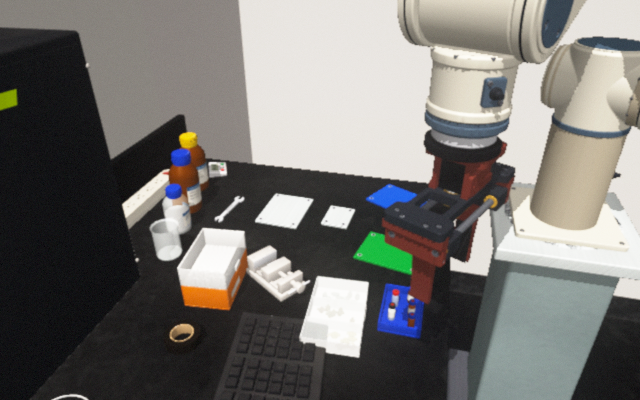

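Candidates for the large plate in the top view are the bare plate (284,192), the small plate (286,247), the green plate (239,309), the blue plate (335,303) and the white tray (143,280). I choose the bare one at (284,192). The spanner is at (273,138) and the bench edge is near column 380. Next I measure these and check a crop.

```bash
cat > h.py <<'E'
from station import *
import cv2, numpy as np
def px2w(uv,z,n="top"):
    c=camera_info(n);K=c["intrinsics"];T=c["T"]
    uv=np.atleast_2d(uv).astype(float)
    d=np.c_[(uv[:,0]-K[0,2])/K[0,0],-(uv[:,1]-K[1,2])/K[1,1],-np.ones(len(uv))]@T[:3,:3].T
    o=T[:3,3]; return o+d*((z-o[2])/d[:,2])[:,None]
def w2px(p,n="top"):
    c=camera_info(n);K=c["intrinsics"];T=c["T"]
    q=(np.asarray(p)-T[:3,3])@T[:3,:3]; return K[0,0]*q[0]/-q[2]+K[0,2],K[1,1]*-q[1]/-q[2]+K[1,2]
def blobs(im,roi):   # bright grey blobs: centre, sizes, long-axis angle from world y (deg)
    x0,y0,x1,y1=roi; s=im[y0:y1,x0:x1]
    m=((s.min(2)>110)).astype(np.uint8)
    out=[]
    for c in cv2.findContours(m,cv2.RETR_EXTERNAL,cv2.CHAIN_APPROX_NONE)[0]:
        if cv2.contourArea(c)<80: continue
        w=px2w(c[:,0]+[x0,y0],.006)[:,:2]
        (cx,cy),(a,b),t=cv2.minAreaRect((w*1000).astype(np.float32))
        e=cv2.boxPoints(((cx,cy),(a,b),t)); l=max((e[1]-e[0],e[2]-e[1]),key=np.linalg.norm)
        ang=np.degrees(np.arctan2(l[0],l[1])); ang=(ang+90)%180-90
        out.append((np.round([cx/1e3,cy/1e3],4),np.round(sorted((a,b)),1),round(float(ang),1)))
    return out
E
python3 - <<'E'
from h import *
im=read_camera("top")
for b in blobs(im,(235,125,330,270)): print(b)
g=im.sum(2).astype(float)
print([ (r,g[r-3:r+4,366:396].mean(0).astype(int).tolist()) for r in (170,215,260)])
for r in (160,190,215,250,330): print(px2w([[380,r]],0))
cv2.imwrite("pics/crop1.png",cv2.resize(im[120:275,230:400,::-1],None,fx=4,fy=3.8))
E
```

```text
(array([0.4938, 0.1251]), array([59.5, 81.7]), 1.1)
(array([0.6227, 0.1272]), array([100.3, 131.7]), 2.2)
(array([0.7538, 0.1522]), array([ 22.8, 115.5]), 4.2)
[(170, [104, 103, 107, 109, 108, 105, 102, 104, 103, 93, 94, 93, 98, 86, 77, 76, 81, 79, 81, 85, 83, 85, 87, 86, 84, 89, 83, 89, 82, 93]), (215, [96, 92, 98, 99, 99, 104, 111, 110, 112, 109, 106, 93, 91, 94, 90, 87, 82, 79, 82, 82, 80, 78, 84, 79, 77, 77, 72, 73, 80, 79]), (260, [107, 106, 95, 98, 96, 97, 99, 98, 100, 103, 102, 102, 98, 102, 93, 97, 95, 92, 73, 73, 79, 75, 78, 74, 77, 75, 80, 82, 78, 78])]
[[ 0.69743057 -0.10118099  0.        ]]
[[ 0.62429389 -0.0978939   0.        ]]
[[ 0.56470689 -0.09521579  0.        ]]
[[ 0.48328774 -0.09155644  0.        ]]
[[ 0.30548411 -0.08356514  0.        ]]
```

View pics/crop1.png

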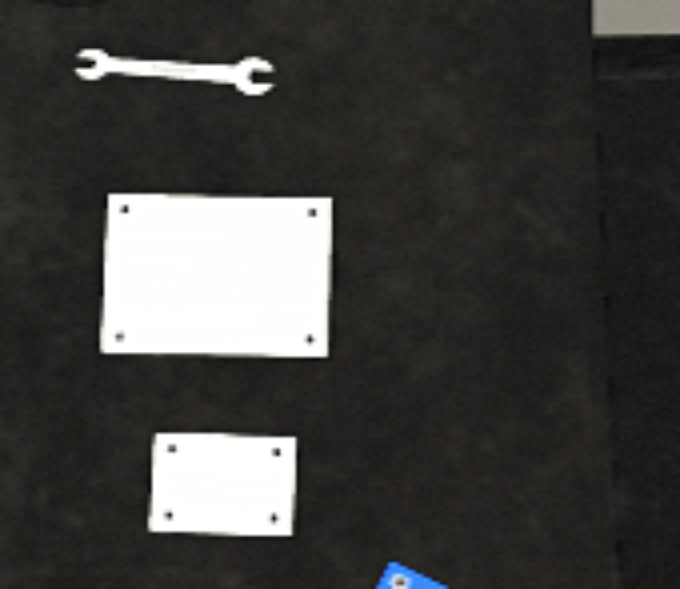

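The crop confirms the choice: a bare plate with four holes, measured at 100×132 mm, with centre (0.623,0.127) and 2° off square. The small plate measures 60×82 mm and the spanner 116×23 mm, and both sizes match the description. The edge is at y≈-0.0985 at three rows, so the target centre is y≈-0.0765. I'll push with both fingertips partly open, which gives two stable contacts, and stop about 25 mm short to look.

```bash
python3 - <<'E'
from h import *
Q=[0,1,0,0]; x=0.6227
move_pose([x,0.228,0.2],Q); command_gripper(0.68)
movel([x,0.228,0.03],v=0.15)
print("touch",movel([x,0.228,0.003],v=0.04,until_force=8),get_tcp_pos(),get_ft_force())
print(movel([x,0.025,0.003],v=0.05,until_force=25),get_tcp_pos(),get_ft_force(),get_time())
im=read_camera("top"); cv2.imwrite("pics/top1.png",im[:,:,::-1])
s=read_camera("side"); 
cv2.imwrite("pics/both1.png",np.vstack([im[100:300,200:420,::-1].repeat(2,0).repeat(2,1)]))
cv2.imwrite("pics/side1.png",s[:,:,::-1])
E
```

```text
touch False [0.62276271 0.22801688 0.00298535] [-0.59754384 -0.96585491  0.27991961]
False [0.62272082 0.02505768 0.00301072] [ 0.59311883  0.35566423 -0.44761784] 8.8583
```

View pics/both1.png

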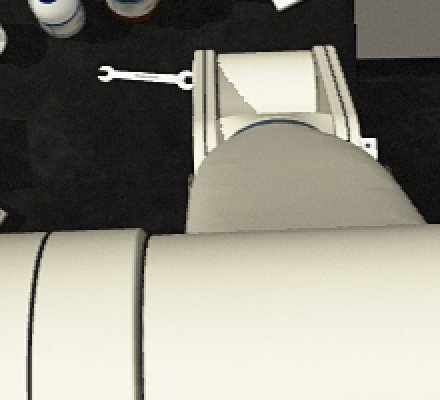

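The arm hides most of the plate. Only the front far corner shows, at about pixel (389,173) and just past the edge. I'll back off and lift clear for a proper measurement.

```bash
python3 - <<'E'
from h import *
x=0.6227
movel([x,0.045,0.003],v=0.1); movel([x,0.06,0.15],v=0.2); move_pose([0.5,0.40,0.22],[0,1,0,0])
im=read_camera("top"); print(get_time())
for b in blobs(im,(235,125,420,270)): print(b)
cv2.imwrite("pics/crop2.png",cv2.resize(im[120:290,230:430,::-1],None,fx=3.5,fy=3.5))
E
```

```text
11.625
(array([0.4938, 0.1243]), array([59.5, 79.9]), 1.1)
(array([ 0.6253, -0.0526]), array([ 98.3, 130.7]), 1.1)
(array([0.7537, 0.1518]), array([ 22.8, 114.7]), 4.2)
```

View pics/crop2.png

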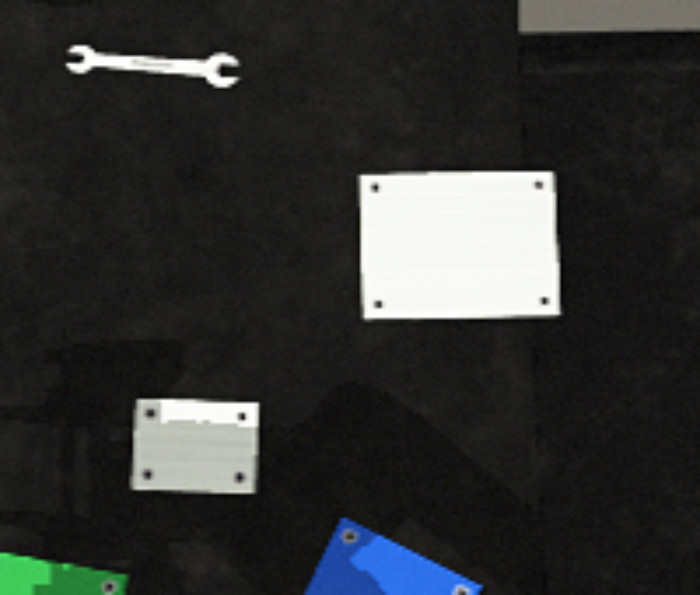

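The plate is flat at (0.625,-0.053) and 1° off square. The neighbours haven't moved, and the edge again reads about -0.0985 (pixel 380.6,191). The plate centre sits 77.6 mm ahead of the TCP when pushed, so the final TCP is y≈0.001.

```bash
python3 - <<'E'
from h import *
x=0.6245
move_pose([x,0.07,0.15],[0,1,0,0]); movel([x,0.055,0.003],v=0.15)
print(movel([x,0.001,0.003],v=0.04,until_force=25),get_tcp_pos())
movel([x,0.03,0.003],v=0.08); movel([x,0.06,0.15],v=0.2); move_pose([0.5,0.40,0.22],[0,1,0,0])
im=read_camera("top"); print(get_time())
for b in blobs(im,(235,125,420,270)): print(b)
cv2.imwrite("pics/crop3.png",cv2.resize(im[120:290,230:430,::-1],None,fx=3.5,fy=3.5))
E
```

```text
False [0.62452657 0.00111898 0.00302242]
18.4583
(array([0.4938, 0.1242]), array([59.5, 79.9]), 1.1)
(array([ 0.6249, -0.0767]), array([ 98.3, 131.9]), 1.1)
(array([0.7537, 0.1518]), array([ 22.8, 114.7]), 4.2)
```

View pics/crop3.png

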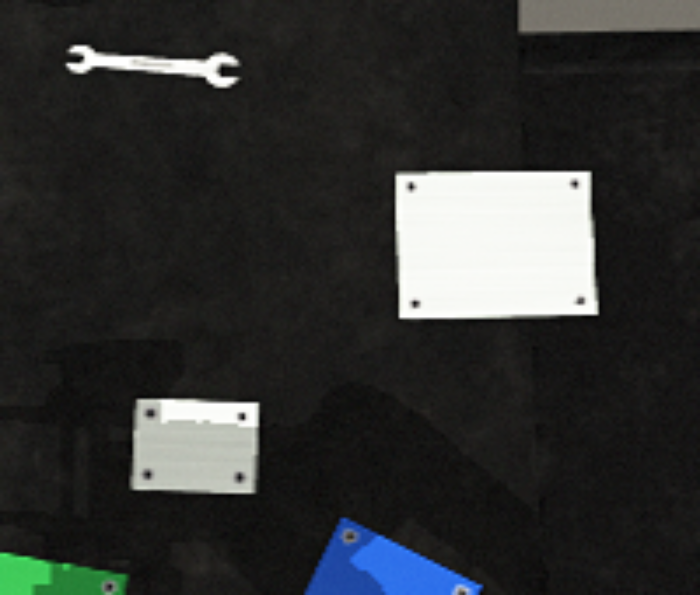

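The plate spans crop columns 397–597 with the edge at about 527, so roughly 35% of it overhangs. It lies flat, and the spanner and small plate are where they were.

```bash
python3 -c "
from station import *
print(get_qvel(),get_tcp_pos()); job_done(); print(get_time())"
```

```text
[-0.00450291 -0.00063983  0.00089446  0.00038375 -0.00081952  0.00060782] [0.50059298 0.39879465 0.21948985]
the job is handed in; nothing more can be done
the job is handed in; nothing more can be done
```

I slid the larger plate to the right-hand edge in two pushes, using both fingertips against its back edge. I then lifted the arm clear and handed the job in at about 18.5 s of the 38 s allowed.

The last picture gave these results:
- **Position:** the plate's centre is at (0.625, -0.077), about 22 mm inside the edge, which I measured at y ≈ -0.0985. About 43 mm of the 130 mm sticks out.
- **Squareness:** its long axis is about 1° off square.
- **Flatness:** it looks flat. I judged this only from the top picture and its measured size (98 × 132 mm); I took no separate height measurement.
- **Smaller plate and spanner:** both read within 1 mm of where they started.

No check failed. The dark edge is faint in the picture, so its position is good to about 2 mm, well inside the allowed range.

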